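Set the step attenuator to its third click

TASK

Zero the bench attenuator and then set it: with the fingertips push its slide lever all the way back to the home end stop, then push it out again and leave it resting in the third click from home (home itself counts as zero). Push the lever gently and do not grip it; do not lift the instrument or shove it about, and leave the other things on the bench where they are.

Things in the scene. Friction and masses are not known exactly. Their poses are not given: they have to be found in the camera images.
- attenuator: Step attenuator: heavy (2.2 kg) grey box, aluminium top, 110 (x) by 200 (y) by 55 mm high, loose on rubber feet, flat and clear apart from the lever; a socket sticks out 17 mm low on each end face. Origin: centre of underside, z up. The lever's slot runs along y mid-panel, home at the +y end, on the robot's left (yaw within 0.6 rad). Black ticks on the robot's side mark the notches; home's is longest.
- lever_top (a point): Centre of the top face of the slide lever's cap, 32 mm above the panel (87 mm above the bench). The cap is a black upright block, 22 mm across the slot (attenuator x), 12 mm along it (attenuator y), 28 mm tall, its underside 4 mm above the panel, with a thin white line across its top.
- lever_cap: The same cap; origin at the centre of its underside, 28 mm below lever_top.
- slot_home (a point): Point on the top panel (55 mm above the bench) that lies under the centre of the lever when the lever is home, 42 mm towards +y from the centre of the panel.
- att_lever (a joint): Lever travel in m: 0 at the home stop, growing towards the attenuator's -y, 0.084 at the far stop. Seven sprung notches 14 mm apart: home at 0, then clicks 0.014, 0.028, 0.042 (third), 0.056, 0.070, 0.084. Leaving a notch takes some 3 to 8 N along the slot; past midway the lever snaps into the next by itself and stays. It starts beyond the third, maybe unseated.
- circuit_board: Bystander: loose circuit board, 75 x 105 mm, about 27 mm high, on four small standoffs. Origin: centre of its underside.
- tape_roll: Bystander: white roll of tape lying flat, 84 mm across, 24 mm high. Origin: centre of its underside.
- screwdriver: Bystander: small screwdriver lying flat, 160 mm long, along its x.
- project_box: Bystander: small grey plastic case, 65 x 50 mm, 30 mm high. Origin: centre of its underside.
Not all that is in view belongs to the job. What is meant by the attenuator is not red, and is the larger of those in its own colour.

How it is judged:
On the way:
1. the lever is back at its home stop (value of joint att_lever below 0.003 m), for 0.1 s.
At the end, for the whole second after the job is handed in: The lever has been home and now rests, let go, in the third notch (0.042 m of travel, within 3.5 mm); the attenuator stands flat within 25 mm of its start and each bystander within 20 mm of its own (value of joint att_lever between 0.0385 and 0.0455 m and velocity of joint att_lever between -0.03 and 0.03 m/s and distance of attenuator from where it was at the start of the episode below 0.025 m and angle between attenuator's own z axis and vertical below 0.05 rad and distance of each of circuit_board, tape_roll, screwdriver, project_box from where it was at the start of the episode below 0.02 m); the robot touches nothing.
It fails at once if the lever is gripped or rammed (over 35 N from the fingers) (contact force between the fingers and lever_cap above 35 N).
It fails at once if the attenuator is lifted or tipped (height (world z) of attenuator above 0.008 m or angle between attenuator's own z axis and vertical above 0.1 rad).
It fails at once if the attenuator is shoved more than 25 mm (distance of attenuator from where it was at the start of the episode above 0.025 m).
It fails at once if a bystander is moved or lifted more than 20 mm (distance of any of circuit_board, tape_roll, screwdriver, project_box from where it was at the start of the episode above 0.02 m).
It also fails if it takes over 48 s, if anything falls off the work surface, if the arm or the gripper's body presses on something with over 40 N, if the wrist force passes 120 N, or if a joint passes its speed limit or range.

ROBOT

A 6-joint arm with a two-finger parallel gripper is mounted at the origin on the work surface. World frame = base frame: x ahead of the robot, y to its left, z up, the work surface at z = 0. Lengths are in m, angles in rad, forces in N, time in s.
With the tool pointing down it reaches from about 0.375 to 0.9 m from the base axis. Payload 3.1 kg.
Tool frame: the origin (TCP) lies on the front face of the gripper's body, between the roots of the fingers; the fingertips stand 73 mm ahead of it and the grasp point (between the pads) lies 54 mm ahead of it (manip.tips_ahead is the distance from the TCP to the fingertips, in m); z points along the fingers, y is the line along which they close (so a half turn about z gives the same grasp; the last joint's range is limited). The gripper opens to 85 mm and grips with 20 to 120 N. Pads are 22 mm wide; open, the fingers measure 114 mm over their backs; the gripper's body (76 mm by 85 mm) begins 54 mm behind the grasp point. The pads swing forward as they close: fully open they stand 13 mm farther back than shut.
Start: joints at [-1.454, 0.527, 1.433, -0, 1.181, -0.178], TCP at [0.182, -0.598, 0.304] pointing down, gripper open.
Joint ranges: [-3.08, 3.08], [-0.75, 2.2], [0.22, 2.44], [-1.43, 4.57], [0, 2.65], [-2.85, 2.85]. Speed limits (rad/s): [2.79, 2.79, 3.14, 3.14, 3.14, 3.14].

INTERFACE

Orientations are given as a unit quaternion [x, y, z, w].
In Python, from station import sense, eyes, workorder, manip gives the robot as it stands.
- The arm moves only by the shell command python3 -m inch 'ROWS' [OPENING] [FORCE]. ROWS is JSON, a list of rows, each an object of numbers: "dx", "dy", "dz": the shift along the tool's x, y, z in cm; "wx", "wy", "wz": the turn, a rotation vector about the tool's x, y, z in degrees. In form: [{"dx": .., "dy": .., "dz": .., "wx": .., "wy": .., "wz": ..}, ...]. A call has 1 to 10 rows; each row shifts and turns the commanded pose from where the row before left it, along the tool's axes as they then stand; what a row does not reach is not made up. A row lasts 1/8 s, in which the tool goes at most 62.5 mm and 10.7 degrees, less where a joint would pass 70% of its speed; a pose out of reach is approached as far as the arm can. A call with a gripper value outside its range is refused whole. OPENING is the opening, from 0 (shut) to 1 (fully open), set as the call begins (- or left out, the last holds). The fingers move at their own pace and stop on an object; FORCE is the grip in N (left out, the last holds). Time passes only in rows, so rows that do not move let the fingers close. It gives the time, the measured TCP pose, the force, the opening and the grip force at its end, in the units of the state.
- sense(): the state, without advancing time (a new reading comes with each control period).
- eyes.snapshot(name): name is "scene" or "top" or "wrist"; returns the picture (480x640x3 uint8, red, green, blue); there is no depth.
- eyes.camera_params(name): a dict with "fx", "fy", "cx", "cy" (pixels), "D" ([k1, k2, p1, p2, k3] as OpenCV has them; the pictures are not rectified), "rvec" (rotation vector, rad) and "tvec" (3), from world to camera coordinates, as OpenCV has them. Camera axes: x right, y down, z forward; pixel columns grow to the right and rows downward; lengths in m; the calibration is good to about 2 mm. A picture is of the moment at which its call begins: read the wrist's pose just before it. camera_params takes no time and is no camera call; for the wrist camera it gives the pose at the moment of the call.
- workorder.sign_off(): hands the job in; it is judged then, once.
The state is a dict: "t": time; "q": joint angles; "qd": joint speeds; "tau": joint torques, N m; "tcp_pos": TCP position; "tool_rot": TCP orientation; "force": force on the tool from outside, world axes, zero at the start; "ft_torque": the same for the moment, N m; "finger_gap": opening from 0.0 (shut) to 1.0 (fully open); "gripper_force": force on a finger pad.
Only numpy, scipy, OpenCV 4.12 (cv2) and the standard library are available. Lean on these libraries where they do the work, as an engineer would, in place of code of your own. Each camera call takes 0.05 s, during which the arm holds its last target. There are 200 camera calls.

## Working session

There is one attempt and no reset: what is moved stays moved. The work goes in short steps, Python scripts to look and compute and a shell command to move; the robot and the scene stay as the last step left them, time stands still between calls to the robot, and variables do not carry over. Pictures are saved under pics/ and viewed, at most 10 in all, crops included, and the job is handed in when it is done.

```bash
mkdir -p pics; ls
python3 - <<'E'
from station import sense, eyes, manip
import cv2
for n in ("scene","top"):
    cv2.imwrite(f"pics/{n}0.png",eyes.snapshot(n)[:,:,::-1])
s=sense();print(s["t"],s["tcp_pos"],s["tool_rot"],s["force"],manip.tips_ahead)
for n in ("scene","top","wrist"): print(n,eyes.camera_params(n))
E
```

```text
pics
0.1 [ 0.18155301 -0.59752337  0.30299987] [ 9.89159068e-01  1.46844619e-01  3.50211587e-05 -9.97212494e-04] [ 0.11517226 -0.32775251 -0.07566084] 0.0726
scene {'fx': 619.6268959435525, 'fy': 619.6268959435525, 'cx': 330.3307136489946, 'cy': 233.75459896404678, 'D': array([-0.19137882,  0.        ,  0.        ,  0.        ,  0.        ]), 'rvec': array([ 1.64640443,  1.80150801, -0.8245455 ]), 'tvec': array([-1.47240302e-03, -3.29536145e-01,  1.47431287e+00])}
top {'fx': 489.2831157820834, 'fy': 489.2831157820834, 'cx': 326.74562531434646, 'cy': 232.65993166946686, 'D': array([-0.10204896,  0.        ,  0.        ,  0.        ,  0.        ]), 'rvec': array([ 2.14938809, -2.19365758,  0.10015851]), 'tvec': array([0.07679875, 0.58184619, 1.04088116])}
wrist {'fx': 330.4790479712728, 'fy': 330.4790479712728, 'cx': 322.12428995801315, 'cy': 240.64205445478393, 'D': array([-0.05614857,  0.        ,  0.        ,  0.        ,  0.        ]), 'rvec': array([-2.31677357,  1.71692587,  0.26836231]), 'tvec': array([-0.62315839, -0.03919799,  0.38090775])}
```

View pics/top0.png

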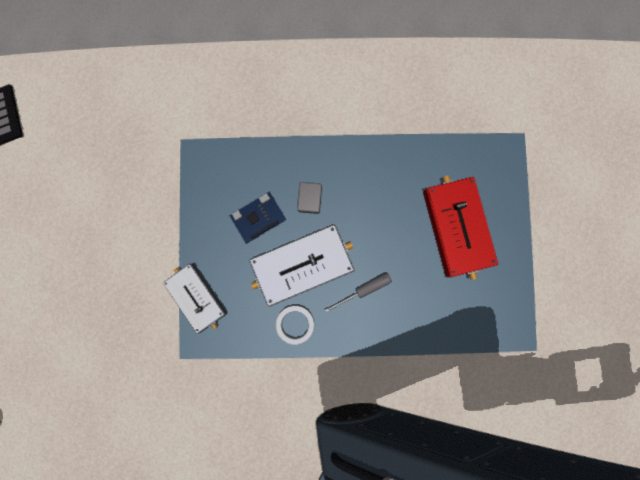

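View pics/scene0.png

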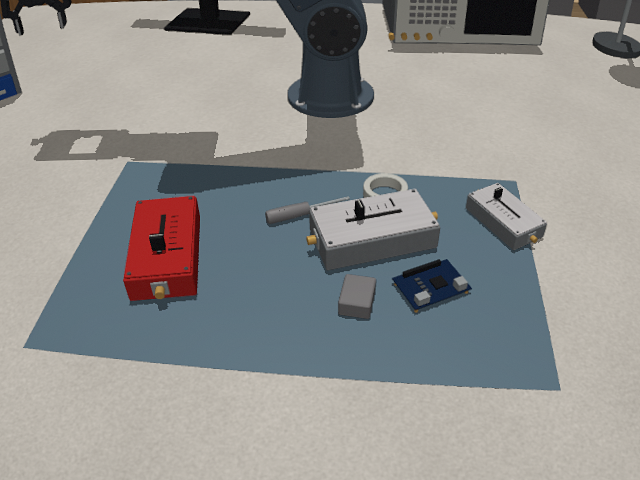

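Both views show the same three candidates. In the top view they are the red box at (460,227), the large grey box at (302,265) and the small grey box at (197,298). The description says not red and the larger of its colour, so I choose the large grey one. Its long tick is at about (288,283), on the +y side, and its lever is at (313,260). Next I'll check it in a crop and measure it.

```bash
cat > h.py <<'E'
import numpy as np, cv2
from station import sense, eyes
from scipy.spatial.transform import Rotation as R
def ray(uv,p,z):
    K=np.array([[p["fx"],0,p["cx"]],[0,p["fy"],p["cy"]],[0,0,1]])
    n=cv2.undistortPoints(np.array(uv,float).reshape(-1,1,2),K,p["D"]).reshape(-1,2)
    M=cv2.Rodrigues(p["rvec"])[0]; c=-M.T@p["tvec"]
    d=np.c_[n,np.ones(len(n))]@M
    return c+d*((z-c[2])/d[:,2])[:,None]
E
python3 - <<'E'
from h import *
im=cv2.imread("pics/top0.png");p=eyes.camera_params("top")
hsv=cv2.cvtColor(im,cv2.COLOR_BGR2HSV)
m=((hsv[...,1]<40)&(hsv[...,2]>150)).astype(np.uint8)
roi=np.zeros_like(m);roi[222:308,240:362]=1;m*=roi
m=cv2.morphologyEx(m,cv2.MORPH_OPEN,np.ones((3,3)))
c=max(cv2.findContours(m,cv2.RETR_EXTERNAL,cv2.CHAIN_APPROX_NONE)[0],key=cv2.contourArea)
w=ray(c.reshape(-1,2),p,0.055)[:,:2]
r=cv2.minAreaRect((w*1000).astype(np.float32));print(r)
# yaw, and lever
b=cv2.boxPoints(r)/1000;e=[b[1]-b[0],b[2]-b[1]];L=max(e,key=np.linalg.norm);L=L*np.sign(L[1])
yaw=np.arctan2(-L[0],L[1]);ctr=np.array(r[0])/1000
print("ctr",ctr,"yaw",yaw)
Rm=np.array([[np.cos(yaw),-np.sin(yaw)],[np.sin(yaw),np.cos(yaw)]])
for uv,z in (((313,260),.087),((288,283),.055),((282,274),.055),((325,256),.055)):
    q=ray([uv],p,z)[0,:2];print(uv,q,(q-ctr)@Rm)
cv2.imwrite("pics/crop0.png",cv2.resize(im[215:315,235:365],None,fx=6,fy=6,interpolation=cv2.INTER_CUBIC))
E
```

```text
((513.4947509765625, 120.93867492675781), (103.73777770996094, 193.9424591064453), 21.631547927856445)
ctr [0.51349475 0.12093867] yaw 0.3775417
(313, 260) [0.52188103 0.09417205] [-0.00207149 -0.02797304]
(288, 283) [0.47562496 0.14883438] [-0.02491939  0.03989129]
(282, 274) [0.49483042 0.16127329] [-0.00248107  0.04437435]
(325, 256) [0.53110535 0.06958065] [-0.00256209 -0.05423297]
```

View pics/crop0.png

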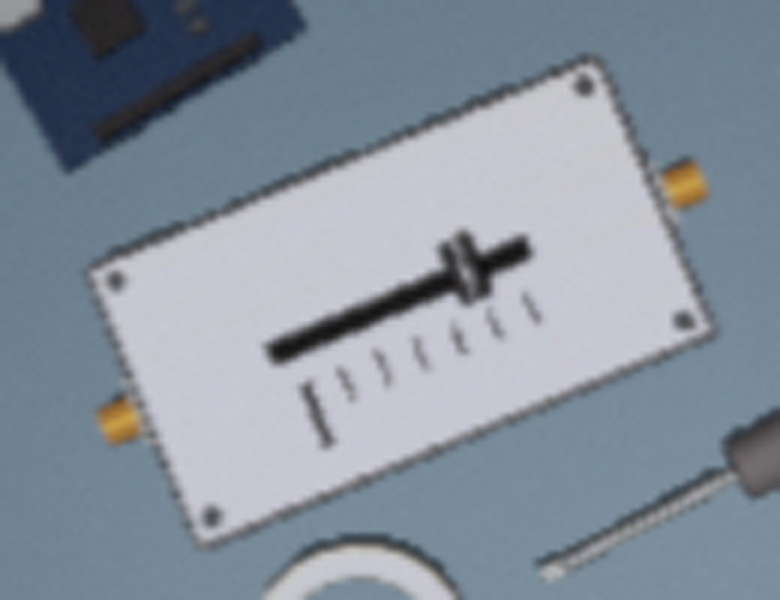

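The crop confirms it: a grey panel with seven ticks on the robot's side, the longest at crop (317,415), and a lever with a white line at (465,267). That puts the lever at about 0.070 m of travel. Yaw is 0.378 rad. I'll shut the gripper, turn it so tool x lies along the slot, and travel over.

```bash
python3 -m inch '[{"wz":-9.5},{"wz":-9.5},{"wz":-9.5},{"wz":-9.5},{"wz":-9.5},{"wz":-9.5},{"wz":-9.5},{"wz":-9.5},{"wz":-9.5},{"wz":-9.2}]' 0 20
python3 -m inch '[{"dx":3.7,"dy":4.4},{"dx":3.7,"dy":4.4},{"dx":3.7,"dy":4.4},{"dx":3.7,"dy":4.4},{"dx":3.7,"dy":4.4},{"dx":3.7,"dy":4.4},{"dx":3.7,"dy":4.4},{"dx":3.7,"dy":4.4},{"dx":3.7,"dy":4.4},{"dx":3.7,"dy":4.4}]'
python3 -m inch '[{"dx":3.7,"dy":4.4},{"dx":3.7,"dy":4.4},{"dx":3.7,"dy":4.4},{},{}]'
cat > st.py <<'E'
from h import *
import sys
s=sense();M=R.from_quat(s["tool_rot"]).as_matrix()
print("t",s["t"],"tcp",s["tcp_pos"].round(4),"toolx",M[:,0].round(3),"z",M[:,2].round(3),"F tool",(M.T@s["force"]).round(2),"gap",s["finger_gap"])
yaw=0.3775;A=np.array([[np.cos(yaw),-np.sin(yaw)],[np.sin(yaw),np.cos(yaw)]])
print("local xy mm",((s["tcp_pos"][:2]-[0.5135,0.1209])@A*1000).round(1))
E
python3 st.py
python3 - <<'E'
from h import *
p=eyes.camera_params("wrist");cv2.imwrite("pics/w1.png",eyes.snapshot("wrist")[:,:,::-1]);np.save("w1.npy",p)
E
```

```text
t 0.1 tcp [ 0.1816 -0.5975  0.303 ] toolx [0.957 0.291 0.   ] z [-0.     0.002 -1.   ] F tool [0.01 0.35 0.07] gap 1.00162567419139
local xy mm [-573.4 -545.5]invalid input at $[0]: expected keys dx, dy, dz, wx, wy, wz
invalid input at $[0]: expected keys dx, dy, dz, wx, wy, wz
invalid input at $[0]: expected keys dx, dy, dz, wx, wy, wz
```

View pics/w1.png

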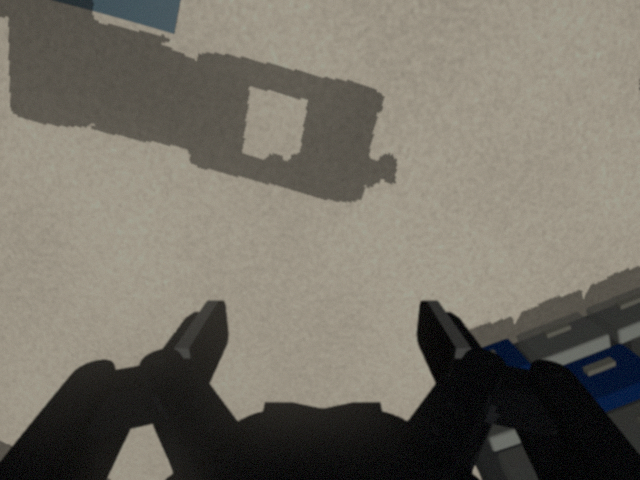

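The rows were refused because every key is needed, so the arm has not moved. The wrist view shows only the open fingertips at about (210,310) and (430,310) over bare bench. I'll send the same rows with all keys.

```bash
python3 -m inch '[{"dx":0,"dy":0,"dz":0,"wx":0,"wy":0,"wz":-9.5},{"dx":0,"dy":0,"dz":0,"wx":0,"wy":0,"wz":-9.5},{"dx":0,"dy":0,"dz":0,"wx":0,"wy":0,"wz":-9.5},{"dx":0,"dy":0,"dz":0,"wx":0,"wy":0,"wz":-9.5},{"dx":0,"dy":0,"dz":0,"wx":0,"wy":0,"wz":-9.5},{"dx":0,"dy":0,"dz":0,"wx":0,"wy":0,"wz":-9.5},{"dx":0,"dy":0,"dz":0,"wx":0,"wy":0,"wz":-9.5},{"dx":0,"dy":0,"dz":0,"wx":0,"wy":0,"wz":-9.5},{"dx":0,"dy":0,"dz":0,"wx":0,"wy":0,"wz":-9.5},{"dx":0,"dy":0,"dz":0,"wx":0,"wy":0,"wz":-9.2}]' 0 20
python3 st.py
```

```text
t: 1.4
tcp_pos: [0.1816, -0.5978, 0.3035]
tool_rot: [0.56, 0.829, 0.0, -0.0]
force: [0.4, 0.4, -0.2]
finger_gap: 0.003
gripper_force: 0.0
t 1.4 tcp [ 0.1816 -0.5978  0.3035] toolx [-0.373  0.928  0.001] z [-0.     0.001 -1.   ] F tool [0.22 0.56 0.21] gap 0.0029349264069467944
local xy mm [-573.5 -545.7]
```

```bash
python3 -m inch '[{"dx":3.7,"dy":4.4,"dz":0,"wx":0,"wy":0,"wz":0},{"dx":3.7,"dy":4.4,"dz":0,"wx":0,"wy":0,"wz":0},{"dx":3.7,"dy":4.4,"dz":0,"wx":0,"wy":0,"wz":0},{"dx":3.7,"dy":4.4,"dz":0,"wx":0,"wy":0,"wz":0},{"dx":3.7,"dy":4.4,"dz":0,"wx":0,"wy":0,"wz":0},{"dx":3.7,"dy":4.4,"dz":0,"wx":0,"wy":0,"wz":0},{"dx":3.7,"dy":4.4,"dz":0,"wx":0,"wy":0,"wz":0},{"dx":3.7,"dy":4.4,"dz":0,"wx":0,"wy":0,"wz":0},{"dx":3.7,"dy":4.4,"dz":0,"wx":0,"wy":0,"wz":0},{"dx":3.7,"dy":4.4,"dz":0,"wx":0,"wy":0,"wz":0}]'
python3 -m inch '[{"dx":3.7,"dy":4.4,"dz":0,"wx":0,"wy":0,"wz":0},{"dx":3.7,"dy":4.4,"dz":0,"wx":0,"wy":0,"wz":0},{"dx":3.7,"dy":4.4,"dz":0,"wx":0,"wy":0,"wz":0},{"dx":0,"dy":0,"dz":0,"wx":0,"wy":0,"wz":0},{"dx":0,"dy":0,"dz":0,"wx":0,"wy":0,"wz":0}]'
python3 st.py
python3 - <<'E'
from h import *
p=eyes.camera_params("wrist");cv2.imwrite("pics/w2.png",eyes.snapshot("wrist")[:,:,::-1]);np.save("w2.npy",p)
E
```

```text
t: 2.65
tcp_pos: [0.4553, -0.0903, 0.3039]
tool_rot: [0.562, 0.827, -0.0, 0.0]
force: [0.9, -0.6, 1.3]
finger_gap: -0.006
gripper_force: 0.0
t: 3.28
tcp_pos: [0.5359, 0.0597, 0.3034]
tool_rot: [0.562, 0.827, -0.001, -0.001]
force: [-0.3, -0.4, 0.2]
finger_gap: 0.002
gripper_force: 0.0
t 3.275 tcp [0.5359 0.0597 0.3034] toolx [-0.369  0.929  0.   ] z [-0.002 -0.    -1.   ] F tool [-0.3  -0.39 -0.21] gap 0.0022729754565091833
local xy mm [ -1.7 -65.1]
```

View pics/w2.png

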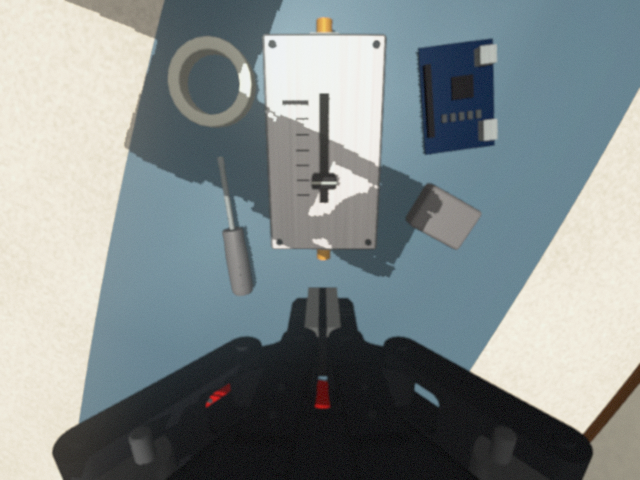

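The wrist view shows the attenuator straight ahead. The white line on the lever is at (323,182), the home tick at (295,103), the last tick at (303,195), and the screws at (271,43), (376,44), (279,242) and (368,242). I'll refine the positions from this.

Run:
```python
from h import *
p=np.load("w2.npy",allow_pickle=True).item()
im=cv2.imread("pics/w2.png");g=cv2.cvtColor(im,cv2.COLOR_BGR2GRAY)
yaw=0.3775;A=np.array([[np.cos(yaw),-np.sin(yaw)],[np.sin(yaw),np.cos(yaw)]])
loc=lambda uv,z:(((ray(uv,p,z)[:,:2]-[0.5135,0.1209])@A)*1000).round(1)
print("line",g[172:194,323]);print("tick col",g[95:205,301])
print(loc([(323,182)],.087))
print(loc([(295,103),(302,119),(303,135),(303,150),(303,165),(303,180),(303,195)],.055))
print("screws",loc([(271,43),(376,44),(279,242),(368,242)],.055).tolist())
```

```text
line [ 49  46  50  49  50  58  65  66  81 139 201 202 146  89  61  62  59  54
  59  57  57  57]
tick col [240 240 241 239 224 172 115  95 109 155 211 237 240 240 239 239 240 240
 240 241 241 236 211 164 174 225 236 225 178 146 146 144 143 143 141 145
 141 140 123  98 107 132 141 139 142 141 142 139 142 143 142 141 140 134
 114  94 111 132 142 138 139 140 142 139 141 139 139 142 134 114  97 114
 136 139 142 139 142 138 137 140 139 141 138 130 107  94 116 135 140 140
 141 139 139 140 138 137 140 138 126 100 100 123 135 138 138 138 137 139
 139 139]
[[ -0.9 -24.9]]
[[-26.2  42.2]
 [-20.1  28.4]
 [-19.4  14.3]
 [-19.6   0.8]
 [-19.8 -13.1]
 [-20.  -27.2]
 [-20.3 -41.7]]
screws [[-46.1, 91.7], [45.0, 91.0], [-45.5, -89.7], [44.9, -89.6]]
```

```bash
python3 -m inch '[{"dx":0,"dy":0.1,"dz":4,"wx":0,"wy":0,"wz":0},{"dx":0,"dy":0,"dz":4,"wx":0,"wy":0,"wz":0},{"dx":0,"dy":0,"dz":4,"wx":0,"wy":0,"wz":0},{"dx":0,"dy":0,"dz":3,"wx":0,"wy":0,"wz":0},{"dx":0,"dy":0,"dz":1.2,"wx":0,"wy":0,"wz":0},{"dx":0.8,"dy":0,"dz":0,"wx":0,"wy":0,"wz":0},{"dx":0.6,"dy":0,"dz":0,"wx":0,"wy":0,"wz":0},{"dx":0,"dy":0,"dz":0,"wx":0,"wy":0,"wz":0}]'
python3 st.py
```

```text
t: 4.32
tcp_pos: [0.5324, 0.0737, 0.1431]
tool_rot: [0.562, 0.827, 0.001, 0.001]
force: [0.4, -0.0, 0.3]
finger_gap: 0.0
gripper_force: 0.0
t 4.325 tcp [0.5324 0.0737 0.1431] toolx [-0.369  0.929 -0.001] z [ 0.002 -0.    -1.   ] F tool [-0.15  0.33 -0.29] gap 0.0002600632959531185
local xy mm [  0.2 -50.8]
```

```bash
python3 -m inch '[{"dx":0.3,"dy":0,"dz":0,"wx":0,"wy":0,"wz":0},{"dx":0.3,"dy":0,"dz":0,"wx":0,"wy":0,"wz":0},{"dx":0.2,"dy":0,"dz":0,"wx":0,"wy":0,"wz":0},{"dx":0.2,"dy":0,"dz":0,"wx":0,"wy":0,"wz":0}]'
python3 st.py
python3 -m inch '[{"dx":0.2,"dy":0,"dz":0,"wx":0,"wy":0,"wz":0},{"dx":0.2,"dy":0,"dz":0,"wx":0,"wy":0,"wz":0}]'
python3 st.py
python3 -m inch '[{"dx":0.2,"dy":0,"dz":0,"wx":0,"wy":0,"wz":0},{"dx":0.2,"dy":0,"dz":0,"wx":0,"wy":0,"wz":0}]'
python3 st.py
```

```text
t: 4.82
tcp_pos: [0.529, 0.0818, 0.1421]
tool_rot: [0.562, 0.827, -0.0, 0.001]
force: [1.2, -7.0, 1.3]
finger_gap: -0.002
gripper_force: 3.4
t 4.825 tcp [0.529  0.0818 0.1421] toolx [-0.369  0.929 -0.002] z [ 0.001 -0.002 -1.   ] F tool [-6.93 -1.48 -1.26] gap -0.0019443675229405828
local xy mm [ -0.  -42.1]
t: 5.08
tcp_pos: [0.5272, 0.0863, 0.1419]
tool_rot: [0.562, 0.827, 0.0, 0.0]
force: [-0.1, -1.4, 0.5]
finger_gap: -0.003
gripper_force: 0.3
t 5.075 tcp [0.5272 0.0863 0.1419] toolx [-0.367  0.93   0.   ] z [ 0.  0. -1.] F tool [-1.24 -0.55 -0.46] gap -0.0026274503507852914
local xy mm [ -0.  -37.3]
t: 5.32
tcp_pos: [0.5253, 0.0903, 0.1418]
tool_rot: [0.562, 0.827, -0.0, -0.0]
force: [-0.2, 0.7, 0.7]
finger_gap: -0.001
gripper_force: 0.0
t 5.325 tcp [0.5253 0.0903 0.1418] toolx [-0.368  0.93   0.001] z [-0.001  0.    -1.   ] F tool [ 0.68  0.04 -0.7 ] gap -0.0012993174848464897
local xy mm [ -0.3 -32.8]
```

```bash
python3 -m inch '[{"dx":0.25,"dy":0,"dz":0,"wx":0,"wy":0,"wz":0},{"dx":0.25,"dy":0,"dz":0,"wx":0,"wy":0,"wz":0},{"dx":0.25,"dy":0,"dz":0,"wx":0,"wy":0,"wz":0},{"dx":0.25,"dy":0,"dz":0,"wx":0,"wy":0,"wz":0},{"dx":0.25,"dy":0,"dz":0,"wx":0,"wy":0,"wz":0},{"dx":0.25,"dy":0,"dz":0,"wx":0,"wy":0,"wz":0},{"dx":0.25,"dy":0,"dz":0,"wx":0,"wy":0,"wz":0},{"dx":0.25,"dy":0,"dz":0,"wx":0,"wy":0,"wz":0}]'
python3 st.py
python3 -m inch '[{"dx":0.25,"dy":0,"dz":0,"wx":0,"wy":0,"wz":0},{"dx":0.25,"dy":0,"dz":0,"wx":0,"wy":0,"wz":0},{"dx":0.25,"dy":0,"dz":0,"wx":0,"wy":0,"wz":0},{"dx":0.25,"dy":0,"dz":0,"wx":0,"wy":0,"wz":0},{"dx":0.25,"dy":0,"dz":0,"wx":0,"wy":0,"wz":0},{"dx":0.25,"dy":0,"dz":0,"wx":0,"wy":0,"wz":0},{"dx":0.25,"dy":0,"dz":0,"wx":0,"wy":0,"wz":0},{"dx":0.25,"dy":0,"dz":0,"wx":0,"wy":0,"wz":0}]'
python3 st.py
python3 - <<'E'
from h import *
p=eyes.camera_params("wrist");im=eyes.snapshot("wrist")[:,:,::-1];cv2.imwrite("pics/w3.png",im);np.save("w3.npy",p)
E
```

```text
t: 6.32
tcp_pos: [0.5186, 0.1078, 0.142]
tool_rot: [0.562, 0.827, -0.0, 0.001]
force: [0.4, -4.2, -0.1]
finger_gap: -0.008
gripper_force: 1.7
t 6.325 tcp [0.5186 0.1078 0.142 ] toolx [-0.369  0.93  -0.002] z [ 0.001 -0.001 -1.   ] F tool [-4.05 -1.16  0.15] gap -0.008121304633815028
local xy mm [ -0.1 -14. ]
t: 7.32
tcp_pos: [0.5107, 0.1275, 0.1419]
tool_rot: [0.562, 0.827, 0.0, -0.0]
force: [0.6, -0.0, 0.7]
finger_gap: -0.004
gripper_force: 0.0
t 7.325 tcp [0.5107 0.1275 0.1419] toolx [-0.368  0.93   0.001] z [-0.     0.001 -1.   ] F tool [-0.25  0.53 -0.7 ] gap -0.003929486269251565
local xy mm [-0.2  7.2]
```

View pics/w3.png

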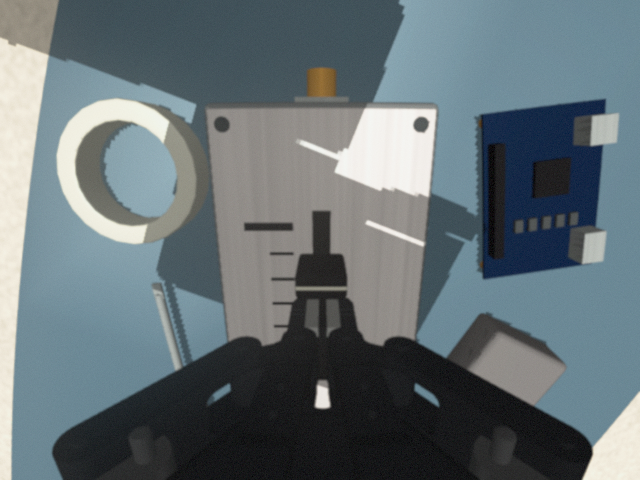

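The view shows the lever cap just ahead of the fingers, with its white line at (321,288), at the first click (second tick, (282,254)). The box corner screws are at (222,124) and (421,125). I'll continue to home.

```bash
python3 -m inch '[{"dx":0.25,"dy":0,"dz":0,"wx":0,"wy":0,"wz":0},{"dx":0.25,"dy":0,"dz":0,"wx":0,"wy":0,"wz":0},{"dx":0.25,"dy":0,"dz":0,"wx":0,"wy":0,"wz":0},{"dx":0.25,"dy":0,"dz":0,"wx":0,"wy":0,"wz":0},{"dx":0.25,"dy":0,"dz":0,"wx":0,"wy":0,"wz":0},{"dx":0.1,"dy":0,"dz":0,"wx":0,"wy":0,"wz":0},{"dx":0,"dy":0,"dz":0,"wx":0,"wy":0,"wz":0}]'
python3 st.py
python3 - <<'E'
from h import *
yaw=0.3775;A=np.array([[np.cos(yaw),-np.sin(yaw)],[np.sin(yaw),np.cos(yaw)]])
p=np.load("w3.npy",allow_pickle=True).item()
loc=lambda uv,z:(((ray(uv,p,z)[:,:2]-[0.5135,0.1209])@A)*1000).round(1)
print("screws before",loc([(222,124),(421,125)],.055).tolist(),"lever",loc([(321,288)],.087),"home tick",loc([(268,227)],.055))
p=eyes.camera_params("wrist");im=eyes.snapshot("wrist")[:,:,::-1];cv2.imwrite("pics/w4.png",im);np.save("w4.npy",p)
E
```

```text
t: 8.25
tcp_pos: [0.5058, 0.1399, 0.1419]
tool_rot: [0.562, 0.827, 0.0, -0.0]
force: [0.7, -0.6, -0.5]
finger_gap: 0.001
gripper_force: 0.0
t 8.25 tcp [0.5058 0.1399 0.1419] toolx [-0.368  0.93   0.   ] z [-0.  0. -1.] F tool [-0.86  0.4   0.5 ] gap 0.0007545275819211583
local xy mm [-0.2 20.5]
screws before [[-45.2, 91.1], [45.4, 90.6]] lever [[-0.2 24.8]] home tick [[-26.4  42.5]]
```

View pics/w4.png

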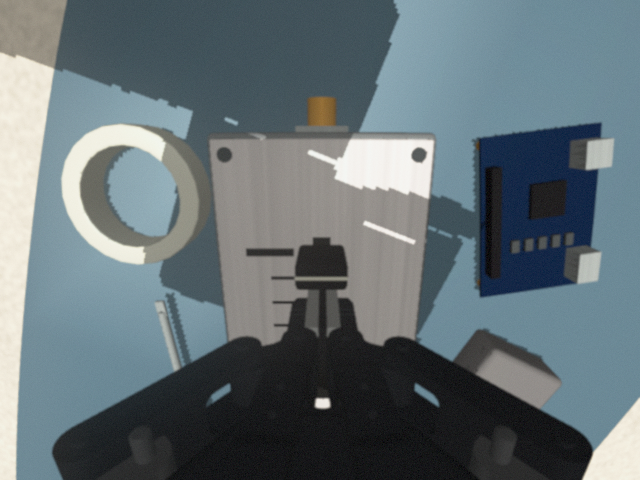

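The lever is nearer home now, with the cap's white line at (321,278) and the home tick at (270,252). I'll compute the numbers.

```bash
cat > lev.py <<'E'
from h import *
import sys
yaw=0.3775;A=np.array([[np.cos(yaw),-np.sin(yaw)],[np.sin(yaw),np.cos(yaw)]])
n=sys.argv[1];p=np.load(n+".npy",allow_pickle=True).item();g=cv2.imread(f"pics/{n}.png",0)
loc=lambda uv,z:(((ray(uv,p,z)[:,:2]-[0.5135,0.1209])@A)*1000).round(1).tolist()
c=g[:,305:340].astype(int).mean(1).round().astype(int);print(list(enumerate(c))[225:305:1] if len(sys.argv)>2 else "")
print("tick col",[ (i,int(v)) for i,v in enumerate(g[:300,262]) if v<80 and 200<i<300])
for v in map(float,sys.argv[2:]): print(v,loc([(321,v)],.087),loc([(270,v)],.055))
E
python3 lev.py w4 278 247 252 | tail -4
python3 - <<'E'
import cv2
for n in("w3","w4"):
  g=cv2.imread(f"pics/{n}.png",0); print(n,g[225:310,315].tolist())
E
```

```text
tick col [(249, 68), (250, 49), (251, 46), (252, 46), (253, 43), (254, 50), (255, 71)]
278.0 [[-0.2, 42.7]] [[-26.8, 28.3]]
247.0 [[-0.2, 56.2]] [[-26.0, 45.4]]
252.0 [[-0.2, 54.1]] [[-26.1, 42.7]]
w3 [48, 43, 50, 46, 47, 44, 46, 43, 48, 45, 41, 45, 48, 41, 42, 41, 45, 44, 45, 46, 46, 41, 43, 43, 40, 39, 42, 41, 40, 41, 35, 38, 41, 39, 35, 33, 37, 36, 38, 38, 38, 39, 37, 37, 34, 35, 34, 32, 37, 37, 38, 39, 35, 37, 35, 37, 39, 28, 36, 33, 46, 86, 125, 141, 134, 98, 57, 36, 34, 36, 35, 33, 38, 45, 69, 79, 84, 81, 86, 84, 83, 85, 84, 82, 84]
w4 [143, 145, 143, 143, 143, 142, 141, 145, 145, 144, 143, 131, 97, 63, 45, 47, 45, 42, 40, 47, 40, 41, 40, 42, 39, 39, 37, 34, 43, 41, 35, 39, 39, 33, 39, 38, 39, 35, 40, 37, 37, 37, 41, 37, 41, 39, 38, 38, 37, 37, 49, 81, 119, 142, 134, 104, 62, 43, 37, 40, 38, 33, 35, 39, 57, 76, 85, 87, 84, 84, 88, 85, 82, 85, 83, 87, 85, 84, 83, 82, 82, 86, 84, 86, 84]
```

The lever reads 42.7 mm against the home tick's 42.5 mm, so it has snapped home. I'll press lightly to confirm it is against the stop.

```bash
python3 -m inch '[{"dx":0.2,"dy":0,"dz":0,"wx":0,"wy":0,"wz":0},{"dx":0.2,"dy":0,"dz":0,"wx":0,"wy":0,"wz":0},{"dx":0,"dy":0,"dz":0,"wx":0,"wy":0,"wz":0}]' | tail -3
python3 st.py
python3 -m inch '[{"dx":0.1,"dy":0,"dz":0,"wx":0,"wy":0,"wz":0},{"dx":0,"dy":0,"dz":0,"wx":0,"wy":0,"wz":0}]' | tail -3
python3 st.py
```

```text
force: [0.2, -0.0, -0.3]
finger_gap: -0.001
gripper_force: 0.0
t 8.675 tcp [0.5044 0.1435 0.1419] toolx [-0.368  0.93   0.   ] z [-0.  0. -1.] F tool [-0.1   0.16  0.31] gap -0.0005385858923582764
local xy mm [-0.2 24.4]
force: [-0.3, 0.4, -0.0]
finger_gap: 0.002
gripper_force: 0.0
t 8.925 tcp [0.5042 0.1443 0.1419] toolx [-0.368  0.93  -0.   ] z [ 0.  0. -1.] F tool [ 0.48 -0.13  0.04] gap 0.002145619513266947
local xy mm [-0.1 25.2]
```

```bash
python3 -m inch '[{"dx":0.1,"dy":0,"dz":0,"wx":0,"wy":0,"wz":0},{"dx":0,"dy":0,"dz":0,"wx":0,"wy":0,"wz":0}]' | tail -3
python3 st.py
python3 -m inch '[{"dx":0.1,"dy":0,"dz":0,"wx":0,"wy":0,"wz":0},{"dx":0,"dy":0,"dz":0,"wx":0,"wy":0,"wz":0}]' | tail -3
python3 st.py
```

```text
force: [0.6, -5.1, 0.2]
finger_gap: 0.004
gripper_force: 2.5
t 9.175 tcp [0.5041 0.1445 0.142 ] toolx [-0.369  0.93  -0.001] z [ 0.001 -0.001 -1.   ] F tool [-4.93 -1.32 -0.18] gap 0.003879323918560205
local xy mm [-0.  25.4]
force: [1.2, -9.1, -1.3]
finger_gap: 0.001
gripper_force: 4.2
t 9.425 tcp [0.504  0.1447 0.142 ] toolx [-0.369  0.929 -0.003] z [ 0.001 -0.002 -1.   ] F tool [-8.9  -2.22  1.34] gap 0.0006739102884481977
local xy mm [-0.  25.6]
```

Firm stop at TCP y = 25.4 mm, as predicted, with 9 N. The lever is home. Now I'll cross over to the other side.

```bash
python3 -m inch '[{"dx":-0.5,"dy":0,"dz":0,"wx":0,"wy":0,"wz":0},{"dx":0,"dy":0,"dz":0,"wx":0,"wy":0,"wz":0},{"dx":0,"dy":0,"dz":-2.5,"wx":0,"wy":0,"wz":0},{"dx":0,"dy":0,"dz":-2,"wx":0,"wy":0,"wz":0},{"dx":0,"dy":0,"dz":0,"wx":0,"wy":0,"wz":0},{"dx":2.5,"dy":0,"dz":0,"wx":0,"wy":0,"wz":0},{"dx":2.5,"dy":0,"dz":0,"wx":0,"wy":0,"wz":0},{"dx":0,"dy":0,"dz":0,"wx":0,"wy":0,"wz":0},{"dx":0,"dy":0,"dz":0,"wx":0,"wy":0,"wz":0}]' | tail -3
python3 st.py
```

```text
force: [-0.3, -0.4, 0.7]
finger_gap: -0.0
gripper_force: 0.0
t 10.55 tcp [0.4868 0.1878 0.1863] toolx [-0.368  0.93   0.   ] z [-0.001 -0.    -1.   ] F tool [-0.29 -0.44 -0.69] gap -4.531058574685344e-05
local xy mm [-0.2 72. ]
```

```bash
python3 -m inch '[{"dx":0,"dy":0,"dz":2.4,"wx":0,"wy":0,"wz":0},{"dx":0,"dy":0,"dz":1.5,"wx":0,"wy":0,"wz":0},{"dx":0,"dy":0,"dz":0.5,"wx":0,"wy":0,"wz":0},{"dx":0,"dy":0,"dz":0,"wx":0,"wy":0,"wz":0},{"dx":-0.5,"dy":0,"dz":0,"wx":0,"wy":0,"wz":0},{"dx":-0.4,"dy":0,"dz":0,"wx":0,"wy":0,"wz":0},{"dx":-0.2,"dy":0,"dz":0,"wx":0,"wy":0,"wz":0},{"dx":-0.2,"dy":0,"dz":0,"wx":0,"wy":0,"wz":0}]' | tail -3
python3 st.py
python3 -m inch '[{"dx":-0.25,"dy":0,"dz":0,"wx":0,"wy":0,"wz":0},{"dx":-0.25,"dy":0,"dz":0,"wx":0,"wy":0,"wz":0},{"dx":-0.25,"dy":0,"dz":0,"wx":0,"wy":0,"wz":0},{"dx":-0.25,"dy":0,"dz":0,"wx":0,"wy":0,"wz":0}]' | tail -3
python3 st.py
```

```text
force: [-0.5, 0.9, 1.4]
finger_gap: -0.001
gripper_force: 0.7
t 11.55 tcp [0.4918 0.1757 0.1431] toolx [-0.368  0.93  -0.   ] z [ 0.  0. -1.] F tool [ 0.99 -0.1  -1.43] gap -0.0012874881038966485
local xy mm [-0. 59.]
force: [-0.2, 0.5, 0.1]
finger_gap: 0.001
gripper_force: 0.0
t 12.05 tcp [0.4954 0.1661 0.1428] toolx [-0.368  0.93  -0.   ] z [ 0.    -0.001 -1.   ] F tool [ 0.53 -0.05 -0.12] gap 0.0010341537217425413
local xy mm [-0.1 48.7]
```

```bash
python3 -m inch '[{"dx":-0.25,"dy":0,"dz":0,"wx":0,"wy":0,"wz":0},{"dx":-0.25,"dy":0,"dz":0,"wx":0,"wy":0,"wz":0},{"dx":-0.25,"dy":0,"dz":0,"wx":0,"wy":0,"wz":0},{"dx":-0.25,"dy":0,"dz":0,"wx":0,"wy":0,"wz":0},{"dx":-0.25,"dy":0,"dz":0,"wx":0,"wy":0,"wz":0},{"dx":-0.25,"dy":0,"dz":0,"wx":0,"wy":0,"wz":0},{"dx":-0.25,"dy":0,"dz":0,"wx":0,"wy":0,"wz":0},{"dx":-0.2,"dy":0,"dz":0,"wx":0,"wy":0,"wz":0}]' | tail -3
python3 st.py
python3 -m inch '[{"dx":-0.2,"dy":0,"dz":0,"wx":0,"wy":0,"wz":0},{"dx":-0.2,"dy":0,"dz":0,"wx":0,"wy":0,"wz":0},{"dx":-0.2,"dy":0,"dz":0,"wx":0,"wy":0,"wz":0},{"dx":0,"dy":0,"dz":0,"wx":0,"wy":0,"wz":0}]' | tail -3
python3 st.py
```

```text
force: [-1.6, 4.5, 0.8]
finger_gap: 0.001
gripper_force: 2.2
t 13.05 tcp [0.5024 0.1485 0.1429] toolx [-0.367  0.93   0.001] z [-0.     0.001 -1.   ] F tool [ 4.78  0.14 -0.79] gap 0.0013187631306997788
local xy mm [-0.1 29.7]
force: [0.8, 0.4, 0.2]
finger_gap: -0.003
gripper_force: 0.0
t 13.55 tcp [0.5049 0.1424 0.1429] toolx [-0.368  0.93  -0.001] z [ 0. -0. -1.] F tool [ 0.04  0.92 -0.21] gap -0.0028820349938005353
local xy mm [-0.  23.2]
```

It snapped past midway with the force at zero. I'll back off, lift clear and check.

```bash
python3 -m inch '[{"dx":0.8,"dy":0,"dz":0,"wx":0,"wy":0,"wz":0},{"dx":0,"dy":0,"dz":-2,"wx":0,"wy":0,"wz":0},{"dx":0,"dy":0,"dz":-5,"wx":0,"wy":0,"wz":0},{"dx":0,"dy":0,"dz":-5,"wx":0,"wy":0,"wz":0},{"dx":0,"dy":0,"dz":-4,"wx":0,"wy":0,"wz":0},{"dx":-4.5,"dy":0,"dz":0,"wx":0,"wy":0,"wz":0},{"dx":-5,"dy":0,"dz":0,"wx":0,"wy":0,"wz":0},{"dx":0,"dy":0,"dz":0,"wx":0,"wy":0,"wz":0},{"dx":0,"dy":0,"dz":0,"wx":0,"wy":0,"wz":0}]' | tail -3
python3 st.py
python3 - <<'E'
from h import *
p=eyes.camera_params("wrist");im=eyes.snapshot("wrist")[:,:,::-1];cv2.imwrite("pics/w5.png",im);np.save("w5.npy",p)
E
```

```text
force: [-0.9, -0.5, 0.6]
finger_gap: -0.007
gripper_force: 0.0
t 14.675 tcp [0.536  0.0623 0.3026] toolx [-0.368  0.93   0.001] z [-0.001  0.001 -1.   ] F tool [-0.11 -1.02 -0.6 ] gap -0.00701114141567921
local xy mm [ -0.6 -62.7]
```

View pics/w5.png

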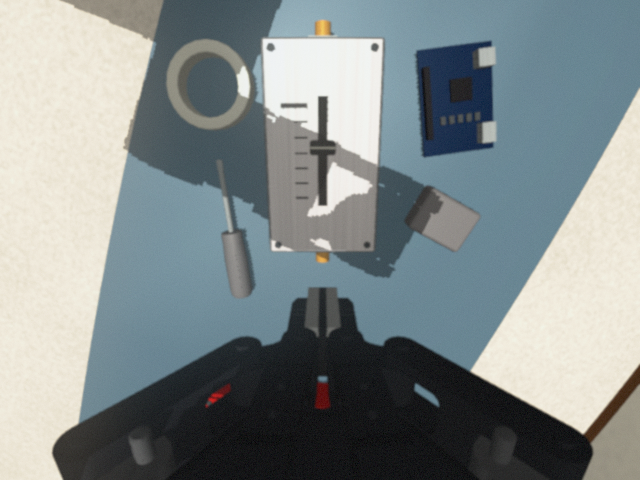

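The view shows the lever's white line at about (323,149), beside the ticks, with the home tick at (293,106). The box and the bystanders look unmoved. I'll measure it.

Run:
```python
from h import *
yaw=0.3775;A=np.array([[np.cos(yaw),-np.sin(yaw)],[np.sin(yaw),np.cos(yaw)]])
p=np.load("w5.npy",allow_pickle=True).item();g=cv2.imread("pics/w5.png",0)
loc=lambda uv,z:(((ray(uv,p,z)[:,:2]-[0.5135,0.1209])@A)*1000).round(1).tolist()
print(g[138:160,319].tolist()); w=g[143:155,315:330].mean(1)-60; w=w.clip(0); v=(w*np.arange(143,155)).sum()/w.sum()
print(v,"lever",loc([(322,v)],.087),"ticks",loc([(293,105.5),(301,154)],.055),"screws",loc([(270,46.5),(375,47),(279,245),(367,245)],.055))
```

```text
[67, 64, 61, 62, 57, 63, 57, 62, 88, 114, 108, 82, 61, 55, 52, 56, 58, 57, 60, 58, 63, 60]
147.52720000000002 lever [[-0.5, 6.6]] ticks [[-26.7, 42.6], [-20.2, -0.3]] screws [[-45.6, 91.4], [45.5, 90.9], [-44.3, -90.0], [45.0, -90.0]]
```

The lever reads 6.6 mm, or 36 mm of travel. It stopped just past midway and did not seat. The third notch is at 0.6 mm, which corresponds to TCP y of about 17.8, so I'll go back and push it the remaining 6 mm.

```bash
python3 -m inch '[{"dx":5,"dy":0,"dz":0,"wx":0,"wy":0,"wz":0},{"dx":4.6,"dy":0,"dz":0,"wx":0,"wy":0,"wz":0},{"dx":0,"dy":0,"dz":0,"wx":0,"wy":0,"wz":0},{"dx":0,"dy":0,"dz":5,"wx":0,"wy":0,"wz":0},{"dx":0,"dy":0,"dz":5,"wx":0,"wy":0,"wz":0},{"dx":0,"dy":0,"dz":4,"wx":0,"wy":0,"wz":0},{"dx":0,"dy":0,"dz":2,"wx":0,"wy":0,"wz":0},{"dx":0,"dy":0,"dz":0,"wx":0,"wy":0,"wz":0},{"dx":0,"dy":0,"dz":0,"wx":0,"wy":0,"wz":0}]' | tail -3
python3 st.py
```

```text
force: [0.3, 1.1, 0.7]
finger_gap: -0.0
gripper_force: 0.0
t 15.85 tcp [0.5019 0.1513 0.1436] toolx [-0.368  0.93  -0.001] z [ 0.001  0.    -1.   ] F tool [ 0.91  0.65 -0.75] gap -0.00021599248702556165
local xy mm [ 0.4 32.5]
```

```bash
python3 -m inch '[{"dx":-0.3,"dy":0,"dz":0,"wx":0,"wy":0,"wz":0},{"dx":-0.3,"dy":0,"dz":0,"wx":0,"wy":0,"wz":0},{"dx":-0.2,"dy":0,"dz":0,"wx":0,"wy":0,"wz":0},{"dx":-0.2,"dy":0,"dz":0,"wx":0,"wy":0,"wz":0},{"dx":-0.2,"dy":0,"dz":0,"wx":0,"wy":0,"wz":0},{"dx":-0.1,"dy":0,"dz":0,"wx":0,"wy":0,"wz":0},{"dx":0,"dy":0,"dz":0,"wx":0,"wy":0,"wz":0}]' | tail -3
python3 st.py
```

```text
force: [-0.2, 0.6, 0.3]
finger_gap: 0.002
gripper_force: 0.0
t 16.725 tcp [0.5062 0.1391 0.1428] toolx [-0.368  0.93   0.   ] z [-0.  0. -1.] F tool [ 0.6  -0.02 -0.31] gap 0.0022148932156103997
local xy mm [-0.1 19.6]
```

```bash
python3 -m inch '[{"dx":-0.1,"dy":0,"dz":0,"wx":0,"wy":0,"wz":0},{"dx":-0.1,"dy":0,"dz":0,"wx":0,"wy":0,"wz":0},{"dx":0,"dy":0,"dz":0,"wx":0,"wy":0,"wz":0}]' | tail -3
python3 st.py
```

```text
force: [0.3, -0.7, 1.1]
finger_gap: 0.004
gripper_force: 0.0
t 17.1 tcp [0.5069 0.1372 0.1429] toolx [-0.368  0.93   0.   ] z [-0.  0. -1.] F tool [-0.76 -0.03 -1.05] gap 0.0036822138856128484
local xy mm [-0.1 17.6]
```

```bash
python3 -m inch '[{"dx":0.8,"dy":0,"dz":0,"wx":0,"wy":0,"wz":0},{"dx":0,"dy":0,"dz":-2,"wx":0,"wy":0,"wz":0},{"dx":0,"dy":0,"dz":-5,"wx":0,"wy":0,"wz":0},{"dx":0,"dy":0,"dz":-5,"wx":0,"wy":0,"wz":0},{"dx":0,"dy":0,"dz":-4,"wx":0,"wy":0,"wz":0},{"dx":-4,"dy":0,"dz":0,"wx":0,"wy":0,"wz":0},{"dx":-5,"dy":0,"dz":0,"wx":0,"wy":0,"wz":0},{"dx":0,"dy":0,"dz":0,"wx":0,"wy":0,"wz":0},{"dx":0,"dy":0,"dz":0,"wx":0,"wy":0,"wz":0}]' | tail -3
python3 st.py
python3 - <<'E'
from h import *
p=eyes.camera_params("wrist");im=np.ascontiguousarray(eyes.snapshot("wrist")[:,:,::-1]);cv2.imwrite("pics/w6.png",im)
yaw=0.3775;A=np.array([[np.cos(yaw),-np.sin(yaw)],[np.sin(yaw),np.cos(yaw)]])
g=cv2.cvtColor(im,cv2.COLOR_BGR2GRAY)
loc=lambda uv,z:(((ray(uv,p,z)[:,:2]-[0.5135,0.1209])@A)*1000).round(1).tolist()
print(g[85:205,319].tolist()); print("tick",g[95:115,290].tolist())
for v in (145,150,155,160): print(v,loc([(322,v)],.087),loc([(290,v-50)],.055))
cv2.imwrite("pics/w6c.png",cv2.resize(im[20:270,200:440],None,fx=2.3,fy=2.3))
E
```

```text
force: [-0.2, 0.7, -0.5]
finger_gap: -0.0
gripper_force: 0.0
t 18.225 tcp [0.5364 0.0615 0.3026] toolx [-0.368  0.93   0.001] z [-0.001  0.001 -1.   ] F tool [0.73 0.02 0.49] gap -8.824841017592275e-05
local xy mm [ -0.7 -63.7]
[242, 243, 242, 244, 241, 242, 243, 242, 239, 218, 148, 90, 79, 86, 80, 83, 79, 83, 81, 81, 82, 82, 81, 81, 82, 81, 78, 80, 82, 78, 78, 78, 78, 78, 80, 83, 82, 84, 86, 88, 86, 85, 87, 86, 86, 84, 85, 84, 79, 76, 67, 67, 65, 65, 65, 64, 64, 58, 61, 64, 61, 56, 53, 58, 59, 56, 64, 84, 111, 114, 89, 62, 56, 58, 51, 56, 57, 62, 59, 61, 58, 58, 59, 63, 61, 60, 58, 63, 57, 60, 57, 61, 60, 58, 56, 59, 58, 59, 58, 57, 58, 57, 63, 62, 62, 66, 63, 70, 80, 84, 83, 87, 92, 90, 88, 88, 88, 88, 95, 146]
tick [241, 241, 241, 241, 240, 238, 224, 171, 117, 99, 123, 177, 226, 238, 240, 240, 240, 240, 240, 240]
145 [[-0.5, 7.7]] [[-29.1, 50.6]]
150 [[-0.5, 3.7]] [[-29.2, 46.4]]
155 [[-0.5, -0.4]] [[-29.4, 42.1]]
160 [[-0.5, -4.6]] [[-29.5, 37.9]]
```

View pics/w6c.png

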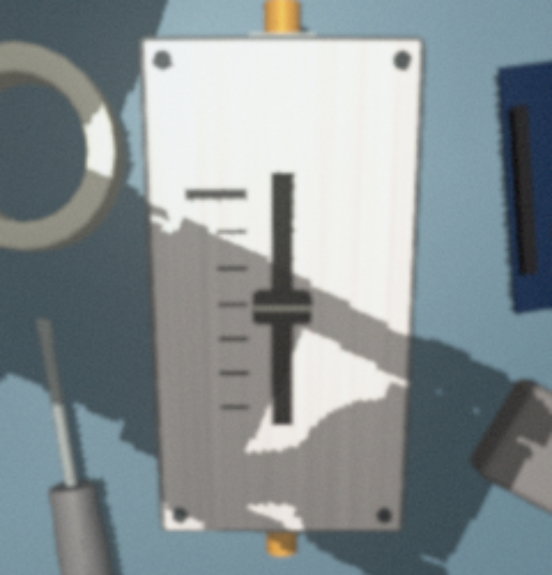

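The crop shows the lever line at (282,308), beside the fourth mark, which is the third click. It measures 0.8 mm against 42.9 mm for home, so travel is 42.1 mm. The box has not moved, so I'll hand the job in.

```bash
python3 -c "
from station import workorder;print(workorder.sign_off())"
```

```text
the job is handed in; nothing more can be done
None
```

The attenuator lever was pushed back to its home stop and now rests in the third click, measured at about 42 mm of travel. The job is handed in; no verdict was returned.

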